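# Hang a spray bottle between its neighbours

### The arm

A 7-joint arm with a two-finger parallel gripper is mounted at the origin on the work surface. World frame = base frame: x ahead of the robot, y to its left, z up, the work surface at z = 0. Lengths are in m, angles in rad, forces in N, time in s.
With the tool pointing down it reaches from about 0.425 to 0.975 m from the base axis. Payload 16.7 kg.
Tool frame: the origin (TCP) lies at the very end of the fingers, on their centre line; the grasp point (between the pads) lies 19 mm behind it (bot.grip_point_offset is the distance from the TCP to the grasp point, in m); z points along the fingers, x is the direction in which the jaws open and shut, and the axes are right-handed (so a half turn about z gives the same grasp; the last joint's range is limited). The gripper opens to 85 mm and grips with 20 to 120 N. Pads are 22 mm wide; open, the fingers measure 114 mm over their backs; the gripper's body (76 mm by 85 mm) begins 54 mm behind the grasp point. The pads swing forward as they close: fully open they stand 13 mm farther back than shut.
Start: joints at [1.018, 0.426, 0.074, 1.606, -0.034, 1.111, -0.067], TCP at [0.265, -0.621, 0.231] pointing down, gripper open.
Joint ranges: [-2.85, 2.85], [-0.5, 2.14], [-1.23, 1.37], [0.21, 2.46], [-1.02, 4.16], [0.16, 2.05], [-2.73, 2.73]. Speed limits (rad/s): [1.89, 1.89, 2.39, 2.39, 3.01, 3.01, 3.01].

### API

Orientations are given as a unit quaternion [x, y, z, w].
In Python, from station import bot, grab_frame, camera_model, boxes_of, spot_point gives the robot as it stands.
- The arm moves only by the shell command python3 -m handwheel 'ROWS' [OPENING]. ROWS is text: rows parted by semicolons, each of 4 numbers parted by spaces: the shift along the tool's x, y, z scaled (see below), then the turn about the tool's z scaled (see below). In form: x y z spin; .... A call has 1 to 12 rows; each row is the pose to reach, as a shift and turn from the pose measured when the call began, along the tool's axes at that moment; what a row does not reach only later rows make up. The controller multiplies each number of a shift by 50 cm and each number of a turn by 1.5 rad. A row lasts 1/12 s, in which the tool goes at most 41.7 mm and 7.16 degrees, less where a joint would pass 70% of its speed; a pose out of reach is approached as far as the arm can. A call with a number of a shift or a turn outside -1 to 1 is refused whole. A call with a gripper value outside its range is refused whole. OPENING is the opening, from -1 (shut) to 1 (fully open), set as the call begins (- or left out, the last holds). The fingers move at their own pace and stop on an object; the grip force is fixed at half the most. Time passes only in rows, so rows that repeat a pose let the fingers close. It gives the time, the measured TCP pose, the force and the opening at its end, in the units of the state.
- bot.sense(): the state, without advancing time (a new reading comes with each control period).
- grab_frame(name): name is "side" or "top"; returns the picture (480x640x3 uint8, blue, green, red); there is no depth.
- camera_model(name): a dict with "camera_matrix" (3x3 intrinsics, pixels), "view" (4x4, takes a point from world to camera coordinates). Camera axes: x right, y down, z forward; pixel columns grow to the right and rows downward; lengths in m; the calibration is good to about 2 mm. A picture is of the moment at which its call begins. camera_model takes no time and is no camera call.
- bot.sign_off(): hands the job in, once; it reports no verdict.
Trained networks look in the newest picture that a camera, given by its name, has taken for a name from the list of things; names that differ only in an ending like _2 or _b are one class to them, and where a whole thing is asked for, a point or a joint stands for the part that bears it (a point fixed in the world has none). Each returns a list of dicts, best first, with "confidence" (0 to 1); they miss things now and then, are a little off and sometimes report something else, mostly with a low value. They report only what shows in the picture. A call takes as long as a camera call. They do not tell look-alikes from the thing itself.
- boxes_of(name, camera): "point" ([column, row] in pixels, amid what is visible of it).
- spot_point(name, camera): "point" ([column, row] in pixels: a listed point, or the origin of a listed thing).
The state is a dict: "clock": time; "q": joint angles; "joint_velocities": joint speeds; "joint_torque": joint torques, N m; "position": TCP position; "ee_rot": TCP orientation; "contact_force": force on the tool from outside, world axes, zero at the start; "moment": the same for the moment, N m; "grip_width": finger opening in m.
Only numpy, scipy, OpenCV 4.12 (cv2) and the standard library are available. Lean on these libraries where they do the work, as an engineer would, in place of code of your own. Each camera call takes 0.05 s, during which the arm holds its last target. There are 200 camera calls.

### The job

Hang the orange spray bottle by its trigger on the rack's upper rail, in the gap between the blue bottle and the yellow bottle, nozzle pointing towards the robot like the others. Lower it gently: let the rail take its weight while you still hold it, then let go and back away; do not drop it or press it down hard. Leave the hanging bottles where they hang and everything else on the table alone.

Things in the scene. Friction and masses are not known exactly. Their poses are not given: they have to be found in the camera images.
- orange_mid (a point): orange trigger spray bottle, black head, standing on the table, 174 mm tall, 0.15 to 0.31 kg. Point on its axis, 87 mm above its underside (half-way up); z up, x to the nozzle. Sizes in mm: round body, diameter 58, up to height 98, then a shoulder and a neck of diameter 33 up to height 140, where the head begins. Hung and released it may lean a few degrees until its body meets the lower bar
- orange_head (a point): the orange bottle's head, the place to grip: a stiff flat-sided block 24 mm wide (along y), 34 tall, from 24 behind to 50 mm before the bottle's axis; the nozzle goes on to 74. Point on the bottle's axis, half-way up the head (157 mm above the underside); same axes as orange_mid. Grip it with the fingers closing along y
- orange_hook (a point): the hook: flat underside of the orange bottle's head, 38 mm before its axis, 140 above its underside; same axes. The rail goes in from below, between the body (29 mm before the axis) and the trigger, and ends here. The trigger is a bar 8 thick, 52 to 60 mm before the axis, hanging from the head down to height 96, its end bending forward by 5
- blue_mid (a point): blue trigger spray bottle, same shape as the orange one, hanging loose by its head on the upper rail, nozzle towards the robot; easily pushed aside. Point on its axis, 87 mm above its underside; z up, x to the nozzle. 
- white_mid (a point): white trigger spray bottle, same shape as the orange one, hanging loose by its head on the upper rail, nozzle towards the robot; easily pushed aside. Point on its axis, 87 mm above its underside; z up, x to the nozzle. 
- yellow_mid (a point): yellow trigger spray bottle, same shape as the orange one, hanging loose by its head on the upper rail, nozzle towards the robot; easily pushed aside. Point on its axis, 87 mm above its underside; z up, x to the nozzle. It is the middle one of the three, 135 to 149 mm between axes, so a bottle half-way between two has 9 to 16 mm to spare on each side
- rack: fixed steel rack. Origin on the table under its middle; x towards the robot (rail on the far side), y along the rail, z up. Posts at x 30, y -225 and 225 mm with brackets to two bars. The lower bar (diameter 8, centre x -65, z 85 mm) keeps hung bottles upright. A hung bottle has its axis at x about -98, underside at z 45 mm
- rack_rail (a point): middle of the upper (hanging) rail, on its centre line: round bar, diameter 10 mm, along the rack's y, 450 long, its top 185 mm above the table. The trigger passes over it when the bottle's underside is above 90 mm. Lowering with the bottle's axis 42 mm from this line, on the side away from the robot, leaves 4 to 5 mm before and behind the rail
- rack_shelf (a point): middle of the lower edge, on the side away from the robot, of the wire shelf over the rail: it lies 20 mm further out than the rail's centre, 290 mm above the table; shelf 490 long, 130 deep, 18 thick, stock at its ends. A gripper pointing straight down at the rail strikes it: tilt the tool 30 to 45 degrees, its back leaning away from the robot
- jug_mid (a point): green jug-like bottle, diameter 90, 200 tall, bystander; point at its middle
- tub_mid (a point): small white open tub, diameter 90, 60 tall, bystander; point at its middle
- roll_mid (a point): paper roll standing on end, diameter 100, 100 tall, bystander; point at its middle
- carton_mid (a point): cardboard carton 120 x 160 x 70, bystander; point at its middle
Not all that is in view belongs to the job. Leave any red look-alike of the part that bears yellow_mid alone. Leave any purple or red look-alike of the part that bears orange_mid alone.

How it is judged:
By the outcome, as a careful person would: the job done as asked, in the order asked, and still so for the second after the job is handed in, with the robot touching nothing.
It also fails if it takes over 51 s, if anything falls off the work surface, if the arm or the gripper's body presses on something with over 40 N, if the wrist force passes 120 N, or if a joint passes its speed limit or range.

## Working session

There is one attempt and no reset: what is moved stays moved. The work goes in short steps, Python scripts to look and compute and a shell command to move; the robot and the scene stay as the last step left them, time stands still between calls to the robot, and variables do not carry over. Pictures are saved under pics/ and viewed, about 8 in all and at most 12, crops included, and the job is handed in when it is done.

```bash
ls; mkdir -p pics; cat > h.py <<'E'
import numpy as np, cv2
from station import bot, grab_frame, camera_model, boxes_of, spot_point
from scipy.spatial.transform import Rotation as R
from scipy.optimize import least_squares
def proj(n,p):
    m=camera_model(n);c=m["view"]@np.append(p,1) if not isinstance(m["view"],list) else np.array(m["view"])@np.append(p,1)
    u=np.array(m["camera_matrix"])@c[:3];return u[:2]/u[2]
def onz(n,px,z):
    m=camera_model(n);V=np.array(m["view"]);K=np.array(m["camera_matrix"])
    o=-V[:3,:3].T@V[:3,3];d=V[:3,:3].T@np.linalg.inv(K)@[px[0],px[1],1]
    return o+d*(z-o[2])/d[2]
def tri(obs):
    f=lambda p:np.concatenate([proj(n,p)-px for n,px in obs])
    s=least_squares(f,[.6,0,.15]);return s.x,np.abs(s.fun).max()
E
python3 - <<'E'
from h import *
np.set_printoptions(precision=3,suppress=True)
for n in("side","top"):
    cv2.imwrite(f"pics/{n}0.png",grab_frame(n)); V=np.array(camera_model(n)["view"]);print(n,-V[:3,:3].T@V[:3,3],V[2,:3])
    for k in("orange_mid","orange_head","orange_hook","blue_mid","white_mid","yellow_mid","rack","rack_rail","rack_shelf"):
        print(k,[(np.round(d["point"]).tolist(),round(d["confidence"],2)) for d in spot_point(k,n)])
print(bot.sense())
E
```

```text
pics
side [0.436 0.784 1.01 ] [ 0.123 -0.694 -0.709]
orange_mid [([218.0, 294.0], 0.9), ([293.0, 238.0], 0.73), ([239.0, 254.0], 0.62)]
orange_head [([238.0, 239.0], 0.95), ([294.0, 220.0], 0.88), ([212.0, 279.0], 0.67)]
orange_hook [([221.0, 290.0], 0.68), ([306.0, 222.0], 0.61), ([399.0, 440.0], 0.5)]
blue_mid [([360.0, 207.0], 0.56)]
white_mid [([359.0, 214.0], 0.56)]
yellow_mid [([297.0, 207.0], 0.85), ([266.0, 312.0], 0.65), ([348.0, 247.0], 0.63), ([389.0, 202.0], 0.55)]
rack [([328.0, 182.0], 0.7)]
rack_rail [([293.0, 236.0], 0.68), ([360.0, 239.0], 0.64)]
rack_shelf [([360.0, 209.0], 0.7)]
top [ 0.426 -0.003  1.205] [ 0.138 -0.024 -0.99 ]
orange_mid [([350.0, 209.0], 0.87), ([310.0, 161.0], 0.72)]
orange_head [([251.0, 141.0], 0.64), ([356.0, 201.0], 0.62)]
orange_hook [([359.0, 218.0], 0.76), ([242.0, 152.0], 0.63), ([327.0, 155.0], 0.62)]
blue_mid [([271.0, 265.0], 0.76)]
white_mid [([389.0, 284.0], 0.63)]
yellow_mid [([242.0, 203.0], 0.86), ([405.0, 203.0], 0.74), ([326.0, 274.0], 0.59)]
rack []
rack_rail [([326.0, 287.0], 0.57)]
rack_shelf [([332.0, 276.0], 0.78)]
{'clock': 1.0, 'q': array([ 1.017,  0.426,  0.074,  1.606, -0.034,  1.111, -0.067]), 'joint_velocities': array([ 0.001,  0.001,  0.   , -0.   , -0.002,  0.001, -0.   ]), 'joint_torque': array([ -0.001, -94.954,   3.756, -46.388,   0.019,   0.002,   0.   ]), 'position': array([ 0.265, -0.621,  0.231]), 'ee_rot': array([ 0.835, -0.551, -0.   , -0.   ]), 'contact_force': array([ 0.88 , -0.04 , -0.316]), 'moment': array([ 0.019, -0.013, -0.016]), 'grip_width': 0.08533617332572854}
```

View pics/side0.png

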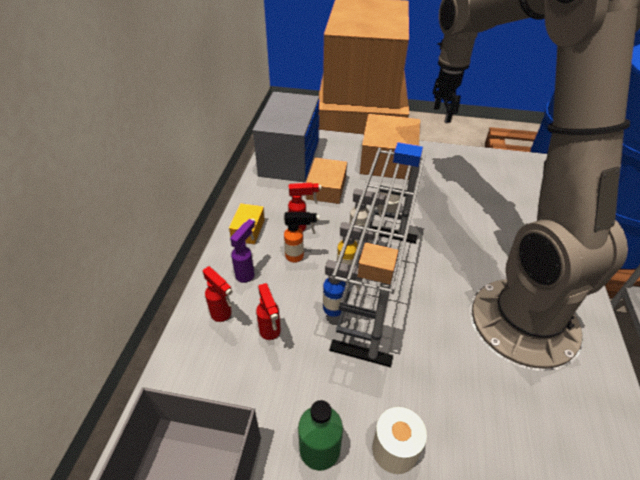

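View pics/top0.png

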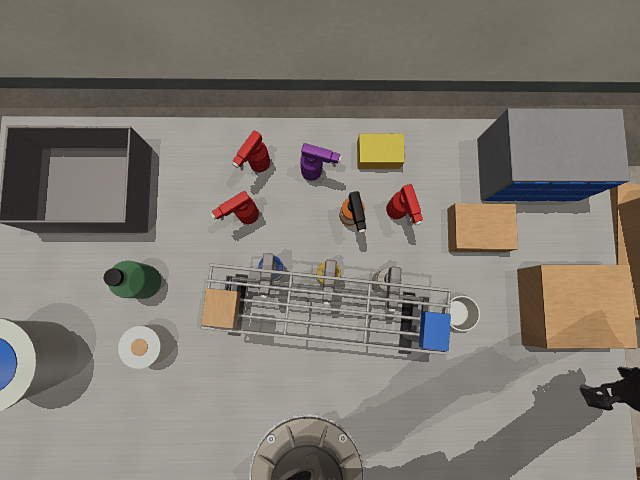

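Side view: the orange bottle with the black head is at (294,240), a red one behind it at (300,200), a purple one at (243,255), and two more reds at (218,295) and (268,312). Top view: orange at (352,210), reds at (255,152), (238,208) and (405,203), purple at (318,160). Only the one at top (352,210) / side (294,240) has an orange body and black head. I'll confirm that in an enlarged crop.

```bash
python3 - <<'E'
from h import *
a=cv2.imread("pics/side0.png")[170:350,230:430];b=cv2.imread("pics/top0.png")[170:360,195:465]
a=cv2.resize(a,None,fx=3,fy=3,interpolation=2);b=cv2.resize(b,None,fx=2.9,fy=2.9,interpolation=2)
cv2.imwrite("pics/c1.png",a);cv2.imwrite("pics/c2.png",b)
np.set_printoptions(precision=3,suppress=True)
T=lambda s,t:tri([("side",s),("top",t)])
print("mid",T((293,238),(350,209)),"head",T((294,220),(356,201)),"hook",T((306,222),(359,218)))
print("shelf",T((360,209),(332,276)),"rail",T((360,239),(326,287)))
E
```

```text
mid (array([ 0.668, -0.111,  0.085]), np.float64(0.4702291616790717)) head (array([ 0.67, -0.12,  0.15]), np.float64(2.1656614270270893)) hook (array([ 0.633, -0.127,  0.141]), np.float64(0.8694132638468091))
shelf (array([ 0.482, -0.053,  0.28 ]), np.float64(2.0579168392660563)) rail (array([ 0.467, -0.044,  0.184]), np.float64(0.3420904146863677))
```

View pics/c1.png

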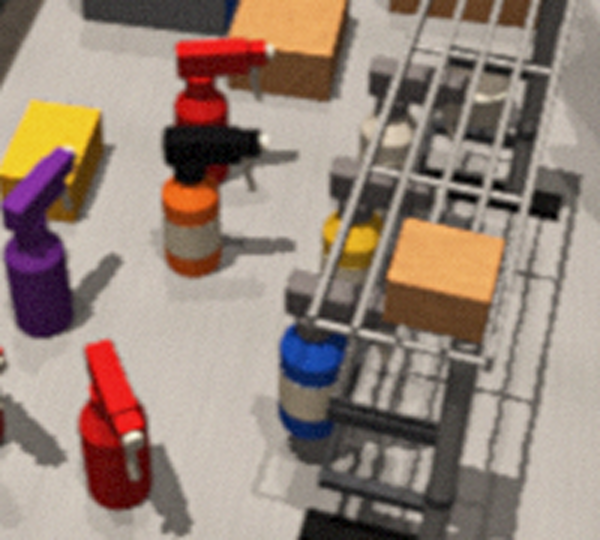

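View pics/c2.png

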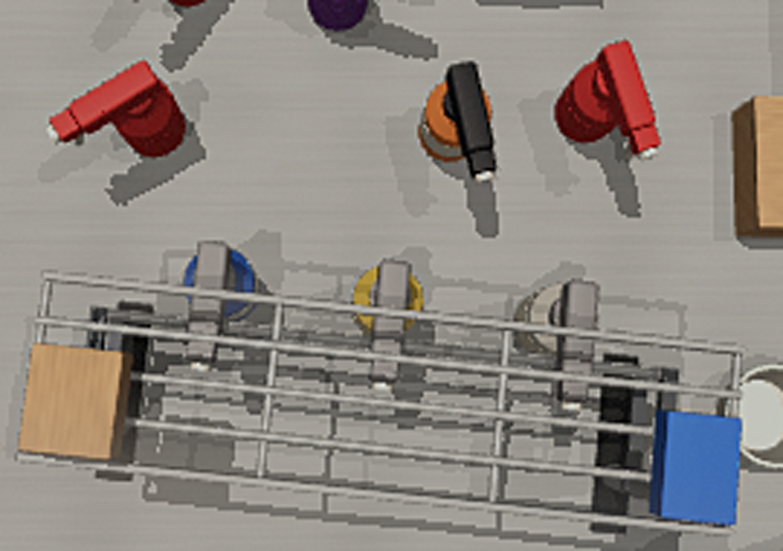

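The orange bottle is confirmed: it has the black head, crop (470,115). On the rack, blue is leftmost (crop x 212), yellow in the middle (390) and white on the right (580), with the goal gap between blue and yellow. Next I'll work out the geometry.

```bash
python3 - <<'E'
from h import *
np.set_printoptions(precision=4,suppress=True)
f=lambda u,v,z:onz("top",(195+u/2.9,170+v/2.9),z)
a,b,c,d=f(47,272,.30),f(740,348,.30),f(17,458,.30),f(732,532,.30)
print("shelf corners",a,b,c,d,np.linalg.norm(a-b),np.linalg.norm(a-c))
yaw=np.arctan2((a-b)[1],(a-b)[0]); print("rail dir deg",np.degrees(yaw)-90, np.degrees(np.arctan2((c-d)[1],(c-d)[0]))-90)
for n,p,q,z in(("blue",(212,241),(200,366),.045),("yel",(395,260),(380,385),.045),("white",(583,281),(571,405),.045),("orange",(462,63),(487,176),0)):
    B=f(*p,z+.174);N=f(*q,z+.164);dr=(N-B)[:2];L=np.linalg.norm(dr);u=dr/L
    print(n,"back",B[:2],"noz",N[:2],"L",L,"az",np.degrees(np.arctan2(u[1],u[0])),"axis",B[:2]+u*.024)
E
```

```text
shelf corners [0.5091 0.1913 0.3   ] [ 0.4554 -0.2912  0.3   ] [0.3821 0.2078 0.3   ] [ 0.3302 -0.2801  0.3   ] 0.48544455637667344 0.128048507977653
rail dir deg -6.345440620258444 -6.072906443256059
blue back [0.5401 0.0844] noz [0.4458 0.0932] L 0.09471204512995787 az 174.67343656429566 axis [0.5162 0.0867]
yel back [ 0.5255 -0.0549] noz [ 0.4311 -0.0434] L 0.09507907952555682 az 173.0194763453738 axis [ 0.5016 -0.052 ]
white back [ 0.5092 -0.1985] noz [ 0.4156 -0.1887] L 0.09419641007124223 az 174.05635342424765 axis [ 0.4854 -0.196 ]
orange back [ 0.6913 -0.1131] noz [ 0.5996 -0.1332] L 0.09387543912186513 az -167.6263202333743 axis [ 0.6678 -0.1183]
```

Geometry checks out: shelf 485 mm (490 expected), blue–yellow spacing 139 mm, orange axis about (0.669,-0.117) with its nozzle at azimuth -168°. The rows have no tilt, so I'll see what the robot object offers before choosing how to get past the shelf.

```bash
cat >> h.py <<'E'
def go(pos,az):
    "shift/spin (row units) that take the TCP to pos with tool x at azimuth az (deg, mod 180)"
    s=bot.sense();r=R.from_quat(s["ee_rot"]).as_matrix()
    d=r.T@(np.array(pos)-s["position"])/.5
    a=np.degrees(np.arctan2(r[1,0],r[0,0]));t=(a-az+90)%180-90
    print("t",round(s["clock"],2),"tcp",s["position"].round(4),"az",a.round(2),"z",r[:,2].round(3),"w",round(s["grip_width"],4),"F",s["contact_force"].round(1),"q",s["q"].round(2))
    print("  rows",d.round(3),"spin",round(np.radians(t)/1.5,3))
E
python3 -m handwheel '0 0 -0.08 0;0 0 -0.16 0;0 0 -0.24 0;0 0 -0.32 0.03;-0.04 -0.07 -0.34 0.06;-0.08 -0.14 -0.34 0.09;-0.12 -0.22 -0.34 0.12;-0.16 -0.29 -0.34 0.124;-0.19 -0.37 -0.34 0.124;-0.23 -0.44 -0.34 0.124;-0.26 -0.51 -0.34 0.124;-0.3 -0.59 -0.34 0.124' 0.4
python3 -c "
from h import *
go((.6895,-.113,.40),-77.6)"
```

```text
clock: 2.0
position: [0.4764, -0.3678, 0.4016]
ee_rot: [0.78, -0.626, 0.0, 0.0]
contact_force: [0.5, -0.1, -0.6]
grip_width: 0.0597
t 2.0 tcp [ 0.4764 -0.3678  0.4016] az -77.55 z [ 0. -0. -1.] w 0.0597 F [ 0.5 -0.1 -0.6] q [ 0.6   0.21 -0.06  1.54  0.01  1.4  -0.81]
  rows [-0.406 -0.526  0.003] spin 0.001
```

```bash
python3 -m handwheel '-0.05 -0.065 0 0;-0.1 -0.13 0 0;-0.15 -0.195 0 0;-0.2 -0.26 0 0;-0.25 -0.325 0 0;-0.3 -0.39 0 0;-0.35 -0.455 0 0;-0.406 -0.526 0 0;-0.406 -0.526 0.08 0;-0.406 -0.526 0.16 0;-0.406 -0.526 0.24 0;-0.406 -0.526 0.3 0'
python3 - <<'E'
from h import *
go((.6895,-.113,.141),-77.6)
a=grab_frame("side")[130:330,200:400];b=grab_frame("top")[140:290,230:430]
cv2.imwrite("pics/c3.png",np.vstack([cv2.resize(a,(600,600),interpolation=2)[:320],cv2.resize(b,(600,450),interpolation=2)])[:]) 
g=cv2.resize(a,(400,400),interpolation=2);k=cv2.resize(b,(400,300),interpolation=2);k=np.vstack([k,np.zeros((100,400,3),np.uint8)])
cv2.imwrite("pics/c3.png",np.hstack([g,k]))
E
```

```text
clock: 3.0
position: [0.6885, -0.1126, 0.2482]
ee_rot: [0.78, -0.626, -0.001, 0.001]
contact_force: [0.5, -0.3, 0.1]
grip_width: 0.0597
t 3.0 tcp [ 0.6885 -0.1126  0.2482] az -77.52 z [-0.002 -0.    -1.   ] w 0.0597 F [ 0.5 -0.3  0.1] q [ 0.21  0.46 -0.21  1.52  0.1   1.18 -1.36]
  rows [ 0.001 -0.002  0.214] spin 0.001
```

View pics/c3.png

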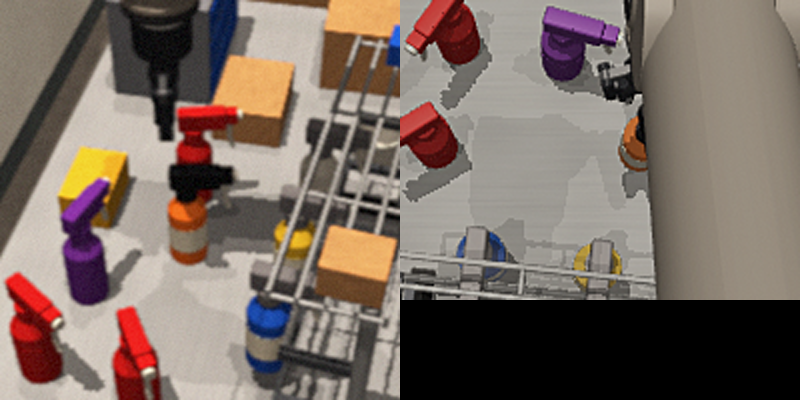

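The gripper hangs over the back of the orange head (side crop: tip at (165,135), head at (200,178)) and the red bottle is clear. I'll descend and grip.

```bash
python3 -m handwheel '0 0 0.05 0;0 0 0.1 0;0 0 0.15 0;0 0 0.18 0;0 0 0.2 0;0 0 0.214 0;0 0 0.214 0;0 0 0.214 0'
python3 -c "
from h import *
s=bot.sense();print(s['contact_force'],s['position'])"
python3 -m handwheel '0 0 0 0;0 0 0 0;0 0 0 0;0 0 0 0;0 0 0 0;0 0 0 0' -1
python3 - <<'E'
from h import *
go((.6895,-.113,.24),-77.6)
a=grab_frame("side")[150:300,220:370]
cv2.imwrite("pics/c4.png",cv2.resize(a,(600,600),interpolation=2))
E
```

```text
clock: 3.77
position: [0.6869, -0.1128, 0.1406]
ee_rot: [0.78, -0.626, -0.003, 0.002]
contact_force: [0.0, 0.1, 0.3]
grip_width: 0.06
[0.03739364 0.08715929 0.27228574] [ 0.6868645  -0.11275114  0.14055886]
clock: 4.27
position: [0.6876, -0.1128, 0.1418]
ee_rot: [0.78, -0.626, -0.002, 0.001]
contact_force: [0.1, 0.0, 6.6]
grip_width: 0.0229
t 4.27 tcp [ 0.6876 -0.1128  0.1418] az -77.54 z [-0.004  0.    -1.   ] w 0.0229 F [0.1 0.  6.6] q [ 0.21  0.55 -0.2   1.61  0.12  0.99 -1.38]
  rows [ 0.001 -0.003 -0.196] spin 0.001
```

View pics/c4.png

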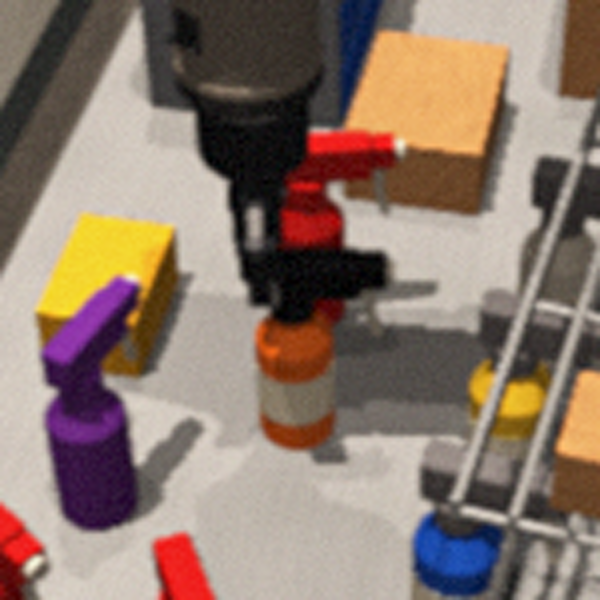

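Gripped: width 22.9 mm, bottle upright, red neighbour untouched. Next I'll lift, turn and stage in front of the gap.

```bash
python3 -m handwheel '0 0 -0.04 0;0 0 -0.08 0;0 0 -0.12 0;0 0 -0.16 0;0 0 -0.2 0;0 0 -0.24 0'
python3 -c "
from h import *
go((.631,.0037,.29),-96.3)"
```

```text
clock: 4.82
position: [0.6879, -0.1128, 0.2629]
ee_rot: [0.78, -0.626, -0.002, 0.001]
contact_force: [-0.1, -0.4, -3.1]
grip_width: 0.0231
t 4.82 tcp [ 0.6879 -0.1128  0.2629] az -77.54 z [-0.005  0.    -1.   ] w 0.0231 F [-0.1 -0.4 -3.1] q [ 0.22  0.45 -0.21  1.5   0.1   1.21 -1.36]
  rows [-0.252  0.061 -0.054] spin 0.218
```

```bash
python3 -m handwheel '-0.03 0 -0.05 0.02;-0.06 0.01 -0.055 0.05;-0.1 0.02 -0.055 0.09;-0.14 0.03 -0.055 0.12;-0.18 0.04 -0.055 0.16;-0.22 0.055 -0.055 0.2;-0.252 0.061 -0.055 0.218;-0.252 0.061 -0.055 0.218;-0.252 0.061 -0.055 0.218;-0.252 0.061 -0.055 0.218;-0.252 0.061 -0.055 0.218'
python3 - <<'E'
from h import *
go((.57,.0105,.247),-96.3)
a=grab_frame("side");b=grab_frame("top")
cv2.imwrite("pics/s5.png",a);cv2.imwrite("pics/t5.png",b)
a=a[120:320,240:440];b=b[180:330,230:380]
cv2.imwrite("pics/c5.png",np.hstack([cv2.resize(a,(400,400),interpolation=2),cv2.resize(b,(400,400),interpolation=2)]))
for n in("side","top"):
  for k in("orange_mid","orange_head","orange_hook"):
    print(n,k,[(np.round(d["point"],1).tolist(),round(d["confidence"],2)) for d in spot_point(k,n)])
E
```

```text
clock: 5.73
position: [0.6313, 0.0026, 0.2906]
ee_rot: [-0.667, 0.745, 0.001, -0.002]
contact_force: [-0.7, -0.6, -2.4]
grip_width: 0.023
t 5.73 tcp [0.6313 0.0026 0.2906] az -96.32 z [-0.005 -0.    -1.   ] w 0.023 F [-0.7 -0.6 -2.4] q [ 0.05  0.32 -0.2   1.62  0.07  1.21 -1.84]
  rows [-0.002  0.123  0.088] spin -0.0
side orange_mid [([241.4, 254.5], 0.91), ([302.7, 230.3], 0.76), ([217.8, 293.7], 0.72), ([326.3, 181.0], 0.44)]
side orange_head [([239.5, 236.4], 0.97), ([303.2, 209.9], 0.88), ([209.5, 277.7], 0.74), ([358.4, 215.2], 0.69)]
side orange_hook [([222.6, 288.2], 0.92), ([244.4, 236.3], 0.84), ([317.3, 218.4], 0.75), ([301.7, 233.0], 0.67)]
top orange_mid [([255.6, 152.1], 0.69), ([389.3, 280.6], 0.49)]
top orange_head [([254.1, 138.7], 0.98)]
top orange_hook [([241.4, 154.2], 0.94)]
```

View pics/c5.png

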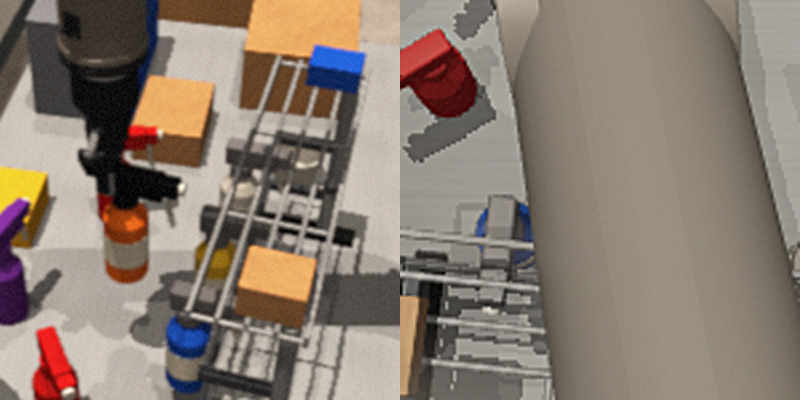

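```bash
python3 - <<'E'
from h import *
n=np.array([-.994,.110]);t=np.array([.6313,.0026])
for d in(.0192,.025):
  ax=t+d*n
  for z in(.087,.157): print(d,z,proj("side",[*ax,.1488+z]).round(1))
  print("hook",proj("side",[*(ax+.038*n),.1488+.14]).round(1))
# initial predictions for bias
print("init mid",proj("side",[.669,-.1175,.087]),"head",proj("side",[.669,-.1175,.157]),"top mid",proj("top",[.669,-.1175,.087]))
E
python3 -m handwheel '0 0.04 0.03 0;0 0.08 0.06 0;-0.002 0.123 0.088 0;-0.002 0.123 0.088 0;-0.002 0.123 0.088 0'
python3 -c "
from h import *
go((.5315,.0147,.247),-96.3)"
```

```text
0.0192 0.087 [302.1 230.4]
0.0192 0.157 [301.7 209.4]
hook [316.8 217.8]
0.025 0.087 [304.3 230.9]
0.025 0.157 [304.  209.8]
hook [319.1 218.3]
init mid [292.61440475 235.7345665 ] head [291.85809488 218.23115859] top mid [352.64042356 208.79231032]
clock: 6.55
position: [0.569, 0.0113, 0.2467]
ee_rot: [-0.667, 0.745, 0.002, -0.002]
contact_force: [1.5, -0.6, -1.9]
grip_width: 0.0229
t 6.55 tcp [0.569  0.0113 0.2467] az -96.26 z [-0.005 -0.    -1.   ] w 0.0229 F [ 1.5 -0.6 -1.9] q [ 0.05  0.25 -0.21  1.81  0.06  1.09 -1.87]
  rows [ 0.001  0.075 -0.   ] spin 0.0
```

```bash
python3 -m handwheel '0 0.01 0 0;0 0.02 0 0;0 0.03 0 0;0 0.04 0 0;0 0.045 0 0;0.001 0.05 0 0;0.001 0.05 0 0'
python3 -m handwheel '0 0.008 0 0;0 0.014 0 0;0 0.018 0 0;0 0.022 0 0;0 0.022 0 0'
python3 - <<'E'
from h import *
go((.5325,.0147,.247),-96.3)
a=grab_frame("side");cv2.imwrite("pics/s6.png",a)
cv2.imwrite("pics/c6.png",cv2.resize(a[170:320,280:430],(600,600),interpolation=2))
for k in("orange_mid","orange_head","orange_hook","blue_mid","yellow_mid"):
    print(k,[(np.round(d["point"],1).tolist(),round(d["confidence"],2)) for d in spot_point(k,"side")])
n=np.array([-.994,.110]);p=bot.sense()["position"];ax=p[:2]+.021*n;u=p[2]-.1418
print("pred",[proj("side",[*ax,u+z]).round(1) for z in(.087,.157)],"hook",proj("side",[*(ax+.038*n),u+.14]).round(1))
E
```

```text
clock: 7.13
position: [0.5437, 0.0135, 0.247]
ee_rot: [-0.667, 0.745, 0.002, -0.002]
contact_force: [1.5, -0.5, -3.1]
grip_width: 0.0232
clock: 7.55
position: [0.5325, 0.0147, 0.2471]
ee_rot: [-0.667, 0.745, 0.002, -0.002]
contact_force: [0.6, 0.5, -2.0]
grip_width: 0.0233
t 7.55 tcp [0.5325 0.0147 0.2471] az -96.26 z [-0.005 -0.    -1.   ] w 0.0233 F [ 0.6  0.5 -2. ] q [ 0.05  0.19 -0.22  1.89  0.05  1.07 -1.87]
  rows [0. 0. 0.] spin 0.001
orange_mid [([216.7, 290.9], 0.88), ([242.3, 259.5], 0.79), ([339.2, 253.7], 0.75)]
orange_head [([342.4, 230.5], 0.94), ([210.5, 276.3], 0.93)]
orange_hook [([357.0, 239.9], 0.98), ([335.6, 285.8], 0.72), ([222.3, 287.9], 0.71), ([247.6, 234.0], 0.6)]
blue_mid [([335.9, 284.6], 0.56), ([338.9, 254.1], 0.37), ([350.0, 247.1], 0.31)]
yellow_mid [([297.5, 209.3], 0.76), ([346.5, 247.1], 0.69), ([265.7, 313.7], 0.6)]
pred [array([340.2, 251.4]), array([341.5, 231.5])] hook [356.3 239.8]
```

View pics/c6.png

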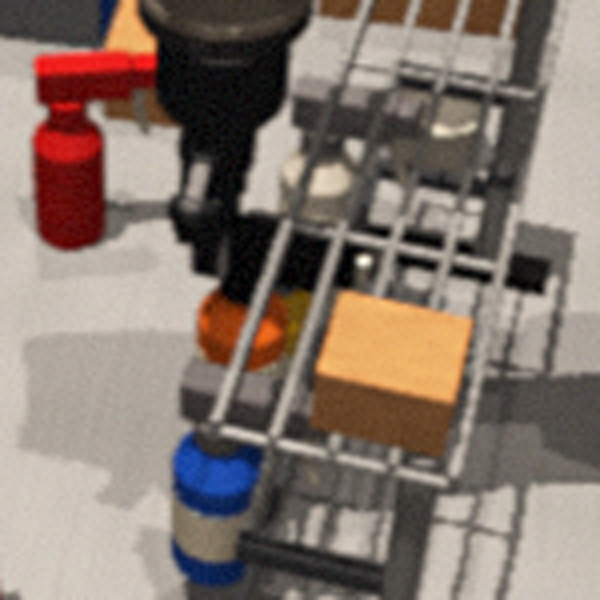

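No contact so far, and the predicted and seen points agree within about 2 px (hook at (357,240)). The bottle is between blue and yellow. I'll lower in small steps and watch the force.

```bash
python3 -m handwheel '0 0 0.008 0;0 0 0.016 0;0 0 0.024 0;0 0 0.03 0;0 0 0.03 0'
python3 -m handwheel '0 0 0.008 0;0 0 0.016 0;0 0 0.02 0;0 0 0.02 0'
python3 -m handwheel '0 0 0.008 0;0 0 0.016 0;0 0 0.02 0;0 0 0.02 0'
python3 -c "
from h import *
go((.5325,.0147,.187),-96.3);print(bot.sense()['moment'])"
```

```text
clock: 8.27
position: [0.5324, 0.0146, 0.2311]
ee_rot: [-0.667, 0.745, 0.002, -0.003]
contact_force: [-0.3, 0.0, -2.8]
grip_width: 0.0235
clock: 8.6
position: [0.5321, 0.0146, 0.2205]
ee_rot: [-0.667, 0.745, 0.002, -0.003]
contact_force: [-0.5, -0.2, -3.0]
grip_width: 0.0233
clock: 8.93
position: [0.5317, 0.0145, 0.2099]
ee_rot: [-0.667, 0.745, 0.003, -0.003]
contact_force: [-0.3, -0.1, -2.5]
grip_width: 0.0233
t 8.93 tcp [0.5317 0.0145 0.2099] az -96.25 z [-0.008 -0.    -1.   ] w 0.0233 F [-0.3 -0.1 -2.5] q [ 0.04  0.23 -0.22  1.93  0.06  0.99 -1.88]
  rows [-0.001 -0.002  0.046] spin 0.001
[ 0.00225473 -0.02709094  0.02945134]
```

```bash
python3 -m handwheel '0 0 0.01 0;0 0 0.02 0;0 0 0.026 0;0 0 0.026 0'
python3 -m handwheel '0 0 0.004 0;0 0 0.008 0;0 0 0.008 0'
python3 -m handwheel '0 0 0.004 0;0 0 0.006 0;0 0 0.006 0'
python3 -c "
from h import *
go((.5325,.0147,.187),-96.3);print(bot.sense()['moment'])"
```

```text
clock: 9.27
position: [0.5312, 0.0145, 0.196]
ee_rot: [-0.667, 0.745, 0.003, -0.004]
contact_force: [0.1, -0.3, -3.1]
grip_width: 0.0233
clock: 9.52
position: [0.531, 0.0145, 0.1916]
ee_rot: [-0.667, 0.745, 0.003, -0.004]
contact_force: [-0.2, 1.0, -2.8]
grip_width: 0.0233
clock: 9.77
position: [0.5308, 0.0144, 0.1884]
ee_rot: [-0.668, 0.745, 0.003, -0.004]
contact_force: [-0.2, 0.2, -3.2]
grip_width: 0.0232
t 9.77 tcp [0.5308 0.0144 0.1884] az -96.25 z [-0.01  -0.001 -1.   ] w 0.0232 F [-0.2  0.2 -3.2] q [ 0.04  0.25 -0.22  1.95  0.07  0.95 -1.89]
  rows [-0.001 -0.003  0.003] spin 0.001
[ 0.01105463 -0.04092122  0.04171076]
```

```bash
python3 -m handwheel '0 0 0.003 0;0 0 0.003 0'
python3 -m handwheel '0 0 0.002 0;0 0 0.002 0'
python3 -m handwheel '0 0 0.002 0;0 0 0.002 0'
```

```text
clock: 9.93
position: [0.5307, 0.0144, 0.1867]
ee_rot: [-0.668, 0.745, 0.003, -0.004]
contact_force: [-0.1, 0.2, -3.2]
grip_width: 0.023
clock: 10.1
position: [0.5309, 0.0144, 0.1859]
ee_rot: [-0.667, 0.745, 0.003, -0.004]
contact_force: [-0.4, -0.3, 5.6]
grip_width: 0.0232
clock: 10.27
position: [0.5312, 0.0145, 0.1854]
ee_rot: [-0.667, 0.745, 0.003, -0.004]
contact_force: [-0.2, 0.1, 6.0]
grip_width: 0.023
```

The rail took the load at TCP z 0.186, i.e. underside about 44 mm against 45 expected. I'll ease off a little, open partway and look.

```bash
python3 -m handwheel '0 0 -0.001 0;0 0 -0.001 0'
python3 -m handwheel '0 0 0 0;0 0 0 0;0 0 0 0;0 0 0 0;0 0 0 0' 0.06
python3 - <<'E'
from h import *
go((.5325,.0147,.187),-96.3)
a=grab_frame("side");cv2.imwrite("pics/c7.png",cv2.resize(a[170:320,280:430],(600,600),interpolation=2))
E
```

```text
clock: 10.43
position: [0.5313, 0.0146, 0.1861]
ee_rot: [-0.667, 0.745, 0.003, -0.004]
contact_force: [0.8, -0.2, -3.1]
grip_width: 0.023
clock: 10.85
position: [0.5314, 0.0146, 0.1861]
ee_rot: [-0.667, 0.745, 0.003, -0.003]
contact_force: [0.1, -0.6, 0.3]
grip_width: 0.0454
t 10.85 tcp [0.5314 0.0146 0.1861] az -96.25 z [-0.009 -0.    -1.   ] w 0.0454 F [ 0.1 -0.6  0.3] q [ 0.04  0.26 -0.22  1.96  0.07  0.95 -1.89]
  rows [-0.001 -0.002 -0.002] spin 0.001
```

View pics/c7.png

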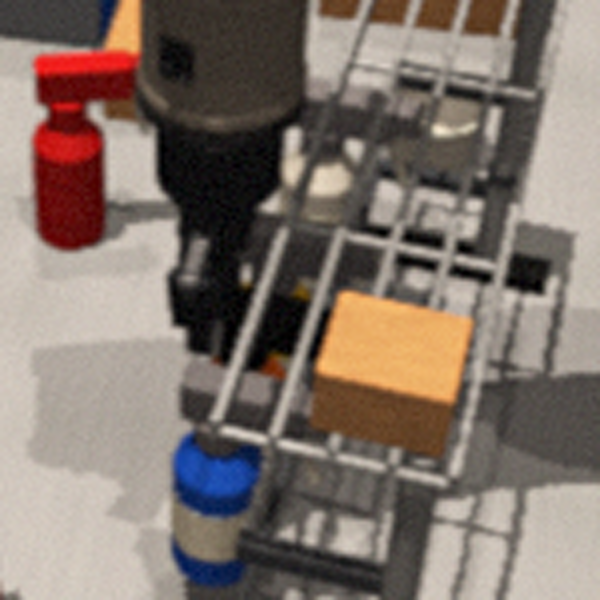

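The bottle stayed on the rail on release, with force near zero. Its black head shows between the blue and yellow heads at about crop (270,320). I'll back straight out, then up.

```bash
python3 -m handwheel '0 -0.01 0 0;0 -0.03 0 0;0 -0.06 0 0;0 -0.1 0 0;0 -0.14 0 0;0 -0.18 0 0;0 -0.22 0 0;0 -0.24 -0.05 0;0 -0.24 -0.12 0;0 -0.24 -0.2 0;0 -0.24 -0.28 0;0 -0.24 -0.34 0'
python3 -m handwheel '-0 -0.05 -0.05 0;0 -0.1 -0.1 0;0 -0.15 -0.1 0;0.06 -0.15 -0.1 0;0.14 -0.15 -0.1 0;0.22 -0.15 -0.1 0;0.3 -0.15 -0.1 0;0.38 -0.15 -0.1 0;0.46 -0.15 -0.1 0;0.54 -0.15 -0.1 0;0.6 -0.15 -0.1 0;0.6 -0.15 -0.1 0'
python3 - <<'E'
from h import *
go((.5325,.0147,.187),-96.3)
a=grab_frame("side")[150:330,210:410];b=grab_frame("top")[180:330,190:390]
cv2.imwrite("pics/c8.png",np.hstack([cv2.resize(a,(400,360),interpolation=2),np.vstack([cv2.resize(b,(400,300),interpolation=2),np.zeros((60,400,3),np.uint8)])]))
E
```

```text
clock: 11.9
position: [0.6533, 0.0014, 0.3584]
ee_rot: [-0.667, 0.745, 0.002, -0.002]
contact_force: [-0.0, -0.3, -0.2]
grip_width: 0.0452
clock: 12.9
position: [0.6934, -0.3139, 0.4072]
ee_rot: [-0.664, 0.748, 0.001, -0.004]
contact_force: [0.7, -1.3, 0.1]
grip_width: 0.0453
t 12.9 tcp [ 0.6934 -0.3139  0.4072] az -96.77 z [-0.009 -0.004 -1.   ] w 0.0453 F [ 0.7 -1.3  0.1] q [ 0.39  0.51 -0.08  1.11  0.05  1.54 -1.38]
  rows [-0.617  0.393  0.441] spin -0.005
```

View pics/c8.png

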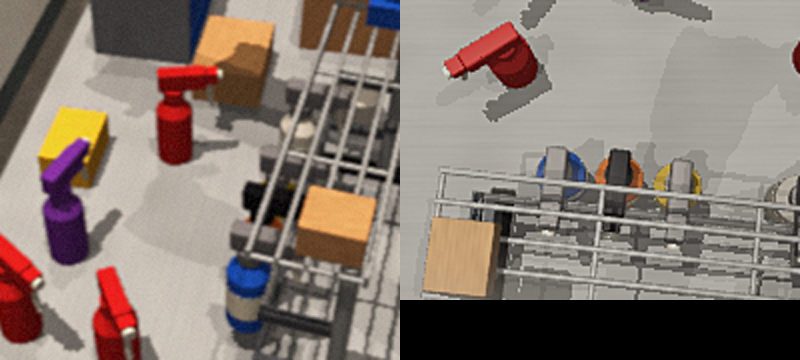

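The orange bottle hangs half-way between blue and yellow, aligned with them. In the top crop blue is at x 557, orange at 620 and yellow at 682. The arm is clear, so I'm handing in.

```bash
python3 -m handwheel '0 0 0 0;0 0 0 0;0 0 0 0'; python3 -c "
from h import *
print(bot.sign_off())"
```

```text
clock: 13.25
position: [0.6959, -0.306, 0.4074]
ee_rot: [-0.667, 0.745, 0.002, -0.003]
contact_force: [0.3, 0.3, 0.6]
grip_width: 0.0456
the job is handed in; nothing more can be done
None
```

The orange bottle hangs by its trigger on the upper rail, half-way between the blue and yellow bottles, nozzle towards the robot. I handed the job in at about 13 s; it gave no verdict.

- **Method:** the move rows allow no tilt, so I kept the tool vertical and gripped the back of the head, about 20 mm behind the axis. That kept the gripper's body outside the shelf edge. I felt no contact with the shelf.
- **Lowering:** the rail took the weight with the underside at about 44 mm (45 expected). The most the tool felt from it was 6 N upward.
- **One deviation:** before opening I eased off about 0.7 mm, and the reading went back to the bottle's weight (-3.1 N). It may therefore have settled by a few tenths of a millimetre on release.
- **Last checks:** in the final top picture the bottle is centred and in line with its neighbours (columns 557, 620 and 682). Blue, yellow and the bottles on the table that show in the two final crops look unmoved. White and the other bystanders were partly or wholly outside those crops. The arm is clear, with contact forces under 1 N.
- **Disagreement:** the spotted rail point lay about 4 mm from the line I worked out from the shelf edge. I used the shelf-edge line, and the bottle went down freely.

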